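# Clamp the tall board with the press-turn knob

## Robot

A 7-joint arm with a two-finger parallel gripper is mounted at the origin on the work surface. World frame = base frame: x ahead of the robot, y to its left, z up, the work surface at z = 0. Lengths are in mm, angles in rad, forces in N, time in s.
With the tool pointing down it reaches from about 400 to 875 mm from the base axis. Payload 4.4 kg.
Tool frame: the origin (TCP) lies on the centre line of the jaws, within the pads' length; the fingertips stand 25 mm ahead of it and the grasp point (between the pads) lies 6 mm ahead of it (ctrl.finger_overhang is the distance from the TCP to the fingertips, in mm); z points along the fingers, y is the line along which they close (so a half turn about z gives the same grasp; the last joint's range is limited). The gripper opens to 85 mm and grips with 20 to 120 N. Pads are 22 mm wide; open, the fingers measure 114 mm over their backs; the gripper's body (76 mm by 85 mm) begins 54 mm behind the grasp point. The pads swing forward as they close: fully open they stand 13 mm farther back than shut.
Start: joints at [1.243, 0.628, 0.038, 1.517, -0.027, 0.996, -0.02], TCP at [168.259, -627.858, 256.313] pointing down, gripper open.
Joint ranges: [-3.06, 3.06], [-0.37, 2.12], [-1.25, 1.32], [0.18, 2.47], [-1.1, 4.24], [0.23, 1.98], [-2.94, 2.94]. Speed limits (rad/s): [2.57, 2.57, 3.14, 3.14, 3.14, 3.14, 3.14].

## Interface

Orientations are given as [roll, pitch, yaw] about the fixed x, y, z axes, in that order (R = Rz(yaw) Ry(pitch) Rx(roll)).
In Python, from cell import ctrl gives the robot as it stands. The module is installed in compiled form; this text tells all that it offers.
- The arm moves only by the tool play_rows, never from a script. Its argument "targets" is a list of rows, each a list of 5 numbers: the closure, from 0 (fully open) to 1 (shut), then the shift along the tool's x, y, z in cm, then the turn about the tool's z in degrees. In form: [[gripper, dx, dy, dz, spin], ...]. A call has 1 to 10 rows; each row is the pose to reach, as a shift and turn from the pose commanded when the call began, along the tool's axes at that moment; what a row does not reach only later rows make up. A row lasts 1/10 s, in which the tool goes at most 50 mm and 8.59 degrees, less where a joint would pass 70% of its speed; a pose out of reach is approached as far as the arm can. A call with a gripper value outside its range is refused whole. The fingers move at their own pace and stop on an object; the grip force is fixed at half the most. Time passes only in rows, so rows that repeat a pose let the fingers close. It gives the time, the measured TCP pose, the force, the opening and the grip force at its end, in the units of the state.
- ctrl.read_state(): the state, without advancing time (a new reading comes with each control period).
- ctrl.get_image(name): name is "scene" or "top" or "wrist"; returns (picture, depth): 420x560x3 uint8, red, green, blue; 420x560 float32, mm along the optical axis (not along the pixel's ray), 0 where there is no reading.
- ctrl.calibration(name): a dict with "vfov" (degrees; the focal length in pixels is half the picture's height over the tangent of half this angle, whatever the lens; pixels are square), "cx", "cy" (the principal point, pixels), "k1" (the pictures are not rectified: a ray, as slopes to the right and down, at radius r is drawn at 1 + k1 r^2 times it, then the intrinsics apply), "extrinsics" (4x4, takes a point from camera to world coordinates); the wrist camera has in their place "mount" (4x4, takes a point from camera to tool coordinates, whose origin is the TCP and whose axes are the flange's). Camera axes: x right, y down, z forward; pixel columns grow to the right and rows downward; lengths in mm; the calibration is good to about 2 mm. A picture is of the moment at which its call begins: read the wrist's pose just before it. calibration takes no time and is no camera call.
- ctrl.finish_job(): hands the job in; it is judged then, once.
Trained networks look in the newest picture that a camera, given by its name, has taken for a name from the list of things; names that differ only in an ending like _2 or _b are one class to them, and where a whole thing is asked for, a point or a joint stands for the part that bears it (a point fixed in the world has none). Each returns a list of dicts, best first, with "confidence" (0 to 1); they miss things now and then, are a little off and sometimes report something else, mostly with a low value. They report only what shows in the picture. A call takes as long as a camera call. They do not tell look-alikes from the thing itself.
- ctrl.search_frame(camera, name): "bbox" ([left, top, right, bottom] in pixels, round what is visible of it).
- ctrl.trace(camera, name): "pixels" (420x560 bool, what is visible of it) and "bbox" ([left, top, right, bottom] in pixels, round what is visible of it).
The state is a dict: "clock": time; "qpos": joint angles; "qd": joint speeds; "tau": joint torques, N m; "eef_pos": TCP position; "tool_rot": TCP orientation; "force": force on the tool from outside, world axes, zero at the start; "torque": the same for the moment, N m; "width": finger opening in mm; "gripper_force": force on a finger pad.
Only numpy, scipy, OpenCV 4.12 (cv2) and the standard library are available. Lean on these libraries where they do the work, as an engineer would, in place of code of your own. Each camera call takes 0.05 s, during which the arm holds its last target. There are 200 camera calls.

## Task

Take the tall pale board with the red stripe from the front of the leaning stack, leaving the two short boards leaning where they are, and stand it on end midway along the open jaws of the green bench clamp. Let go of it, then lock the jaws on it: press the clamp's red sprung knob down, turn it clockwise from the white dot to the red dot and release it so that it springs back up, with the board held upright. Leave the other things on the bench as they are.

Things in the scene. Friction and masses are not known exactly. Their poses are not given: they have to be found in the camera images.
- board_centre (a point): Centre of the tall pale board, loose, frontmost in the rack: 18 mm thick (own x), 90 wide (y), 180 tall (z), 0.12-0.23 kg, red stripe 50 mm below its top. It leans 0.21 rad, its top tipped to own -x; the short boards lie against its -x face, its +x face is free. Its top 60 mm stand clear of them on both sides: pinch it there across its thickness.
- rack: Fixed plywood rack, 100 mm deep (x), 120 mm wide (y); origin on the bench under its centre. A low inclined wall (about 95 mm high) on its -x side carries the leaning boards; its open front is +x. Its floor slopes with the boards (square to them) and the boards simply rest on it.
- board_dark: Short dark board, 12 x 100 x 105 mm, at the back of the stack against the rack's wall; origin at the centre of its underside, z along its height. To be left.
- board_ply: Short mid-brown board, 15 x 80 x 115 mm, in the middle of the stack; origin at the centre of its underside, z along its height. To be left.
- clamp: Fixed green bench clamp, 130 (x) by 330 mm (y), origin on the bench under its centre. Jaws at own y = +85 mm; grey knob housing 96 x 96 mm, top 55 mm above the bench, at own y = -85 mm. Turning the knob drives the rubber jaw to own -x: it presses the board upright against the fixed jaw (board centre then at slot x = -7 mm) with about 10 N. Closed without a board the slot is 16 mm wide.
- slot_floor (a point): Mid-slot point on the slot's floor, 15 mm above the bench; axes as the clamp. Slot open at the top and both ends; jaws 85 mm long (y), 50 mm above the floor. Green fixed jaw's face at own x = -16 mm, black rubber face of the moving jaw at +16 mm when open: the slot is 32 mm wide. A board let go in it may lean up to 17 degrees until the jaws close.
- knob_grip (a point): Centre of the red bar, the knob's grip, on the knob's vertical axis; 86 mm above the bench when up. Bar 52 mm long (own x), 14 thick (y), 34 high; its top is 17 mm above this point. It stands on a black disc, 60 mm across, whose top is 17 mm below this point. A white line on the bar's top at its own -x end is the pointer. The axes turn and sink with the knob.
- knob_press (a joint): How far the knob is pressed down, m: 0 up, 0.012 fully down. Spring: 4 N to start, 10 N fully down. The knob is free to turn only when pressed 7 mm or more; let go at either dot it springs up, between the dots it stays caught down.
- knob_turn (a joint): Turn of the knob, rad, clockwise seen from above: about 0 with the pointer at the white dot (jaws open, the start), 1.3 at the red dot (jaws closed). Held within about 0.15 rad of either dot while up; end stops at -0.1 and 1.42. It turns easily (about 0.15 N m).
- screwdriver: Screwdriver lying on the bench. Not part of the job.
- hammer: Hammer lying on the bench. Not part of the job.
- glue: White glue bottle, 60 mm diameter, 130 mm tall, standing. Not part of the job.
- tape: Blue roll of tape, 100 mm across, 25 mm high, lying flat. Not part of the job.
- sand_block: Cork sanding block, 110 x 65 x 30 mm. Not part of the job.
- board: The same tall pale board; origin at the centre of its underside, axes as above.
There are look-alikes about, which are no part of the job. What is shaped like the board but blue or turquoise is not meant.

How it is judged (in metres and radians):
On the way, in this order (a step that is already met when the one before it is completed fails the run):
1. the tall board stands on the clamp's floor between the open jaws and has been let go (x of board_centre in the frame of slot_floor between -0.04 and 0.04 m and y of board_centre in the frame of slot_floor between -0.035 and 0.035 m and z of board_centre in the frame of slot_floor between 0.075 and 0.097 m and angle between board_centre's own z axis and vertical below 0.4 rad and contact force between board and the fingers below 0.1 N and value of joint knob_turn below 0.3 rad), for 0.2 s.
2. the knob is turned while it is pressed down (value of joint knob_press above 0.005 m and value of joint knob_turn above 0.5 rad), for 0.05 s.
At the end, for the whole second after the job is handed in: Board at rest on the slot floor, upright within 4 degrees, against the fixed jaw (slot x -13 to 0 mm), within 35 mm of mid-slot; knob turned 1.1 rad or more and up within 2 mm; short boards leaning, moved under 30 mm; other things moved under 50 mm (x of board_centre in the frame of slot_floor between -0.013 and 0 m and y of board_centre in the frame of slot_floor between -0.035 and 0.035 m and z of board_centre in the frame of slot_floor between 0.084 and 0.096 m and angle between board_centre's own z axis and vertical below 0.07 rad and linear speed of board below 0.02 m/s and angular speed of board below 0.2 rad/s and value of joint knob_turn above 1.1 rad and value of joint knob_press below 0.002 m and distance of each of board_dark, board_ply from where it was at the start of the episode below 0.03 m and angle between each of board_dark, board_ply's own z axis and vertical below 0.4 rad and distance of each of screwdriver, hammer, glue, tape, sand_block from where it was at the start of the episode below 0.05 m); the robot touches nothing.
It fails at once if the knob is forced round without being pressed down (value of joint knob_press below 0.004 m and value of joint knob_turn between 0.35 and 1 rad).
It fails at once if a short board is toppled or carried off (tilted over 0.6 rad or moved over 60 mm) (angle between any of board_dark, board_ply's own z axis and vertical above 0.6 rad or distance of any of board_dark, board_ply from where it was at the start of the episode above 0.06 m).
It also fails if it takes over 53 s, if anything falls off the work surface, if the arm or the gripper's body presses on something with over 40 N, if the wrist force passes 120 N, or if a joint passes its speed limit or range.

## Working session

There is one attempt and no reset: what is moved stays moved. The work goes in short steps, Python scripts to look and compute and a tool call to move; the robot and the scene stay as the last step left them, time stands still between calls to the robot, and variables do not carry over. Pictures are saved under pics/ and viewed, at most 10 in all, crops included, and the job is handed in when it is done.

Besides the shell and the picture viewer there is one more tool, called after ">>>" as name(argument=value, ...), one argument or row to a line, values as JSON. play_rows: Moves the arm, as the interface text tells. Its arguments: {"type":"object","properties":{"targets":{"type":"array"}},"required":["targets"]}

```bash
mkdir -p pics; cat > h.py <<'E'
import numpy as np, cv2
from cell import ctrl
from scipy.spatial.transform import Rotation as R
def grab(n):
    s=ctrl.read_state(); im,d=ctrl.get_image(n); return s,im,d
def cal(n,s=None):
    c=ctrl.calibration(n); f=210/np.tan(np.radians(c['vfov'])/2)
    K=np.array([[f,0,c['cx']],[0,f,c['cy']],[0,0,1.]])
    if 'mount' in c:
        T=np.eye(4); T[:3,:3]=R.from_euler('xyz',s['tool_rot']).as_matrix(); T[:3,3]=s['eef_pos']
        E=T@np.array(c['mount'])
    else: E=np.array(c['extrinsics'])
    return K,np.array([c['k1'],0,0,0,0.]),E
def pts(n,d,mask=None,s=None):
    K,D,E=cal(n,s); m=(d>0) if mask is None else (mask&(d>0))
    v,u=np.nonzero(m); uv=np.stack([u,v],1).astype(np.float64)[:,None]
    sl=cv2.undistortPoints(uv,K,D)[:,0]; z=d[v,u]
    P=np.c_[sl*z[:,None],z]
    return P@E[:3,:3].T+E[:3,3],np.stack([u,v],1)
def save(n,im): cv2.imwrite('pics/'+n+'.png',im[...,::-1])
E
python3 - <<'E'
from h import *
for n in('scene','top'):
    s,im,d=grab(n); save(n,im); np.savez(n,im=im,d=d)
    print(n,np.round(cal(n)[2],2).tolist())
    for t in('board','clamp','rack','knob_grip','board_ply','board_dark'):
        print(t,[(x['bbox'],round(x['confidence'],2)) for x in ctrl.search_frame(n,t)])
print(ctrl.read_state())
i=np.hstack([cv2.imread('pics/%s.png'%n) for n in('scene','top')]);
E
```

```text
scene [[0.62, 0.44, -0.65, 1709.38], [0.79, -0.36, 0.5, -1054.59], [-0.01, -0.82, -0.57, 1118.69], [0.0, 0.0, 0.0, 1.0]]
board [([309.2, 142.4, 342.7, 167.4], 0.82), ([252.1, 172.4, 283.0, 231.4], 0.69), ([119.8, 243.1, 165.4, 285.1], 0.67), ([250.2, 180.2, 289.9, 202.2], 0.65), ([181.3, 204.4, 237.6, 239.2], 0.59), ([325.3, 157.8, 392.0, 214.0], 0.55)]
clamp [([322.4, 161.0, 395.3, 217.4], 0.72)]
rack [([247.8, 208.1, 294.7, 244.7], 0.77)]
knob_grip [([339.6, 176.2, 352.2, 192.2], 0.5)]
board_ply []
board_dark [([359.0, 214.3, 390.5, 235.0], 0.44)]
top [[0.02, -0.98, 0.21, 295.03], [-1.0, -0.02, 0.0, -163.27], [0.0, -0.21, -0.98, 1443.22], [0.0, 0.0, 0.0, 1.0]]
board [([394.1, 231.9, 451.5, 287.9], 0.97), ([317.3, 251.0, 351.0, 307.0], 0.96), ([101.4, 273.6, 166.8, 324.6], 0.93), ([272.3, 219.1, 305.1, 228.5], 0.81)]
clamp [([111.6, 187.9, 218.6, 250.0], 0.92), ([91.7, 152.2, 173.9, 187.9], 0.22)]
rack [([265.6, 210.2, 306.9, 242.4], 0.7)]
knob_grip [([180.3, 200.9, 196.0, 218.2], 0.63)]
board_ply [([111.6, 190.9, 216.3, 252.0], 0.34), ([267.0, 213.1, 307.8, 241.9], 0.3)]
board_dark [([268.4, 149.4, 299.4, 179.0], 0.5)]
{'clock': 0.7, 'qpos': array([ 1.24320692,  0.62831957,  0.03851542,  1.51742106, -0.02700915,
        0.99628588, -0.02000352]), 'qd': array([-2.05647642e-03, -4.26817990e-04, -1.20668555e-03,  4.74392750e-04,
       -6.76890808e-04, -1.18258941e-03, -9.94805188e-06]), 'tau': array([ 2.06262021e-04, -5.63109612e+01,  1.22511383e+00, -1.93746650e+01,
        1.08829173e-02,  1.50248878e-03, -2.17478259e-05]), 'eef_pos': array([ 168.24876162, -627.86122809,  256.35911346]), 'tool_rot': array([ 3.14150869e+00, -4.00161549e-05,  2.61742953e-01]), 'force': array([-0.5906326 ,  0.40103992,  0.20508275]), 'torque': array([0.02244352, 0.0003449 , 0.01280479]), 'gripper_force': 0.0, 'width': 85.1157065298693}
```

View pics/scene.png

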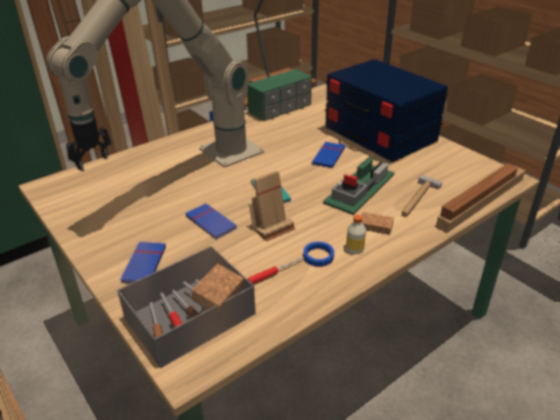

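View pics/top.png

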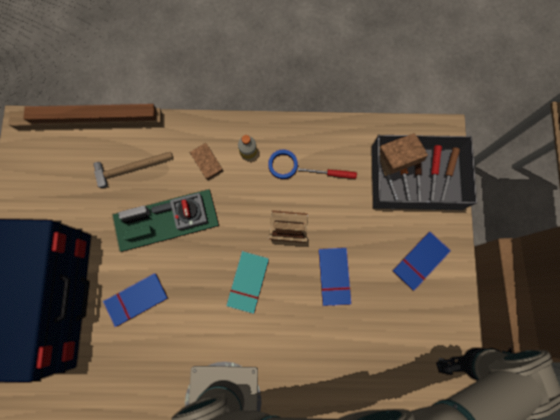

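The scene shows the rack with the tall pale board at (268,190) and the clamp at (360,185). In the top view they're at (289,226) and (165,220). The other board shapes are lying flat: blue or turquoise at top-view (422,260), (335,277), (135,300) and (248,282). So the rack board is the only pale one; I'll confirm it in a crop.

```bash
python3 - <<'E'
from h import *
S=np.load('scene.npz');T=np.load('top.npz')
def c(im,x0,y0,w,h,W,H): return cv2.resize(im[y0:y0+h,x0:x0+w],(W,H),interpolation=cv2.INTER_CUBIC)
a=np.vstack([np.hstack([c(S['im'],235,160,75,90,350,420)[:300],c(S['im'],235,160,75,90,350,420)[120:420]]),np.hstack([c(T['im'],255,200,65,50,350,270),c(T['im'],105,180,120,80,400,270)])[:,:700]])
save('crop',a)
for n,Z,b in(('top',T,(262,205,312,245)),('scene',S,(245,165,300,245))):
    m=np.zeros((420,560),bool);m[b[1]:b[3],b[0]:b[2]]=1
    P,uv=pts(n,Z['d'],m)
    k=P[:,2]>15
    for lo,hi in((15,60),(60,110),(110,130),(130,150),(150,170),(170,200),(200,230)):
        q=P[(P[:,2]>=lo)&(P[:,2]<hi)]
        if len(q): print(n,lo,hi,len(q),q.min(0).round(),q.max(0).round(),q.mean(0).round())
m=np.zeros((420,560),bool);m[180:260,100:225]=1
P,uv=pts('top',T['d'],m)
for lo,hi in((5,12),(12,20),(45,60),(60,75),(75,95),(95,140)):
    q=P[(P[:,2]>=lo)&(P[:,2]<hi)]
    if len(q):print('clamp',lo,hi,len(q),q.min(0).round(),q.max(0).round(),q.mean(0).round(), [np.round(v) for v in cv2.minAreaRect(q[:,:2].astype(np.float32))])
E
```

```text
top 15 60 352 [ 511. -253.   15.] [ 589. -132.   60.] [ 567. -191.   25.]
top 60 110 136 [ 486. -247.   62.] [ 553. -128.  108.] [ 501. -188.   93.]
top 110 130 196 [ 493. -238.  111.] [ 542. -141.  130.] [ 504. -190.  120.]
top 130 150 44 [ 503. -228.  130.] [ 539. -150.  150.] [ 512. -187.  132.]
top 150 170 16 [ 527. -233.  151.] [ 535. -150.  170.] [ 531. -192.  160.]
top 170 200 188 [ 502. -234.  172.] [ 531. -145.  200.] [ 514. -189.  196.]
top 200 230 18 [ 511. -233.  200.] [ 523. -150.  205.] [ 518. -189.  201.]
scene 15 60 698 [ 263. -256.   15.] [594. -26.  60.] [ 540. -191.   32.]
scene 60 110 474 [ 479. -255.   60.] [ 562. -145.  110.] [ 534. -206.   84.]
scene 110 130 171 [ 492. -243.  110.] [ 550. -147.  130.] [ 532. -200.  120.]
scene 130 150 152 [ 509. -239.  130.] [ 543. -146.  150.] [ 532. -195.  140.]
scene 150 170 149 [ 508. -239.  150.] [ 539. -146.  170.] [ 528. -194.  160.]
scene 170 200 257 [ 495. -241.  170.] [ 532. -144.  200.] [ 521. -194.  187.]
scene 200 230 20 [ 512. -230.  200.] [ 529. -150.  206.] [ 521. -198.  202.]
clamp 5 12 769 [429.  16.   5.] [698. 438.  12.] [549. 226.   9.] [array([562., 227.]), array([265., 418.]), np.float64(1.0)]
clamp 12 20 1479 [456.  38.  12.] [686. 433.  20.] [548. 220.  15.] [array([612., 237.]), array([244., 346.]), np.float64(16.0)]
clamp 45 60 667 [486.  75.  45.] [640. 347.  60.] [573. 171.  53.] [array([562., 211.]), array([ 98., 261.]), np.float64(15.0)]
clamp 60 75 631 [488.  86.  60.] [618. 348.  75.] [553. 244.  65.] [array([561., 213.]), array([ 96., 257.]), np.float64(14.0)]
clamp 75 95 21 [558. 120.  77.] [609. 132.  95.] [579. 125.  86.] [array([584., 126.]), array([51., 10.]), np.float64(3.0)]
clamp 95 140 73 [558. 120.  96.] [609. 142. 108.] [582. 131. 102.] [array([583., 132.]), array([50., 15.]), np.float64(16.0)]
```

View pics/crop.png

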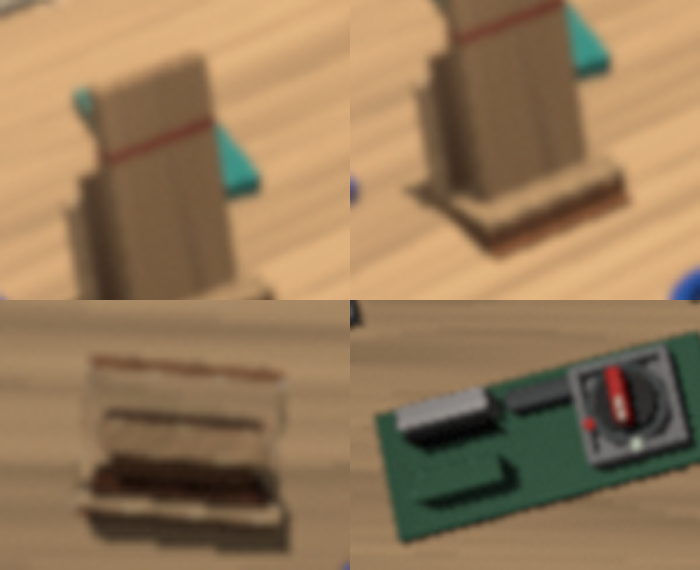

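The crop confirms it: pale, tall, red stripe, frontmost, with two shorter boards behind it. The clamp's white dot is at the pointer and its red dot is to the left. Next I'll fit the poses.

```bash
python3 - <<'E'
from h import *
S=np.load('scene.npz');T=np.load('top.npz')
m=np.zeros((420,560),bool);m[165:225,245:300]=1
P,uv=pts('scene',S['d'],m)
q=P[(P[:,2]>135)&(P[:,2]<190)&(P[:,0]>450)]
for _ in range(8):
    c=np.median(q,0) if _==0 else q.mean(0); n=np.linalg.svd(q-q.mean(0))[2][2]; n*=np.sign(n[0]); c=q.mean(0)
    r=(q-c)@n; q=q[abs(r)<max(2.5,1.5*r.std())]
print('front face',len(q),c.round(1),n.round(3),'lean',np.arcsin(n[2]),'yaw',np.arctan2(n[1],n[0]),r.std())
m[:]=0;m[205:245,262:312]=1
P,uv=pts('top',T['d'],m)
q=P[P[:,2]>190];print('top edge',len(q),q.mean(0).round(1),cv2.minAreaRect(q[:,:2].astype(np.float32)),np.percentile(q,[2,98],axis=0).round(1))
m[:]=0;m[180:260,100:225]=1
P,uv=pts('top',T['d'],m);im=T['im'][uv[:,1],uv[:,0]].astype(int)
for nm,k in(('housing',(abs(P[:,2]-54)<4)&(P[:,1]<190)&(P[:,1]>70)),('jawtops',(abs(P[:,2]-65)<4)&(P[:,1]>200)),('jawfix',(abs(P[:,2]-65)<4)&(P[:,1]>200)&(im[:,1]-im[:,0]>12)),('bar',P[:,2]>94),('base',(im[:,1]-im[:,0]>12))):
    q=P[k];print(nm,len(q),q.mean(0).round(1),[np.round(v,1) for v in cv2.minAreaRect(q[:,:2].astype(np.float32))])
k=np.bincount(0*0*uv[:,0]) if 0 else None
print(ctrl.calibration('wrist'))
E
```

```text
front face 190 [ 528.  -191.9  162.6] [ 0.979 -0.063  0.194] lean 0.19554041542368641 yaw -0.06453239869353444 1.385755064388623
top edge 200 [ 513.6 -189.6  196.4] ((514.0911254882812, -189.32427978515625), (89.57781219482422, 18.7428035736084), 85.94029998779297) [[ 504.  -233.2  191.7]
 [ 523.4 -147.3  201.8]]
housing 392 [582.1 130.8  54. ] [array([583.5, 131.7]), array([97.2, 96.2]), np.float64(16.5)]
jawtops 365 [539.8 294.5  64.4] [array([539.8, 294.5]), array([92.8, 83.4]), np.float64(16.0)]
jawfix 175 [508.3 285.8  64.5] [array([525.3, 289.6]), array([62.8, 83.2]), np.float64(14.3)]
bar 74 [582.3 130.9 101.9] [array([583.4, 131.7]), array([49.9, 14.7]), np.float64(16.3)]
base 2092 [537.8 226.4  20.1] [array([558.2, 212.4]), array([127.2, 326.6]), np.float64(16.3)]
{'vfov': 64.87968856613524, 'cx': 279.6887583112039, 'cy': 204.78335906677992, 'k1': -0.04589705453050244, 'mount': array([[ 1.03285881e-04, -9.63497419e-01, -2.67717598e-01,
         6.80655862e+01],
       [ 9.99999898e-01,  2.17203308e-04, -3.95898354e-04,
        -4.36745468e-01],
       [ 4.39596190e-04, -2.67717530e-01,  9.63497344e-01,
        -1.17873437e+02],
       [ 0.00000000e+00,  0.00000000e+00,  0.00000000e+00,
         1.00000000e+00]])}
```

>>> play_rows(
  targets=[
    [0,4.5,-3.3,0,-8],
    [0,9,-6.6,0,-16],
    [0,13.5,-10,0,-24],
    [0,18,-13.3,0,-32],
    [0,22.6,-16.6,0,-40],
    [0,27.1,-20,0,-48],
    [0,31.6,-23.3,0,-56],
    [0,36.1,-26.6,0,-64],
    [0,40.7,-30,0,-71],
    [0,45.2,-33.3,0,-71],
  ],
)

```text
clock: 1.7
eef_pos: [481.3, -235.8, 256.6]
tool_rot: [3.141, 0.0, 1.503]
force: [0.9, -0.7, -0.5]
width: 85.3
gripper_force: 0.0
```

```bash
python3 - <<'E'
from h import *
for _ in range(4): ctrl.get_image('wrist')
s,im,d=grab('wrist'); save('w1',im); np.savez('w1',im=im,d=d)
print(s['clock'],s['eef_pos'].round(1),s['tool_rot'].round(4),s['force'].round(1))
P,uv=pts('wrist',d,None,s)
q=P[(P[:,2]>188)&(P[:,2]<208)&(abs(P[:,0]-514)<40)&(abs(P[:,1]+190)<60)]
print(len(q),q.mean(0).round(1),cv2.minAreaRect(q[:,:2].astype(np.float32)),np.percentile(q,[1,50,99],axis=0).round(1).tolist())
for lo,hi in((110,120),(120,130),(130,140),(150,160),(160,170),(170,180),(180,190)):
    q=P[(P[:,2]>lo)&(P[:,2]<hi)&(abs(P[:,0]-514)<60)&(abs(P[:,1]+190)<25)]
    if len(q):print(lo,len(q),q.min(0).round(),q.max(0).round())
E
```

```text
1.9 [ 481.1 -235.9  256.4] [ 3.1413 -0.      1.5044] [-1.3 -0.7 -0.6]
5782 [ 512.  -185.7  197.7] ((512.902099609375, -188.58428955078125), (89.8310775756836, 20.173118591308594), 86.1772232055664) [[501.5, -231.8, 194.6], [512.0, -184.3, 197.7], [522.3, -144.6, 200.3]]
110 883 [ 492. -215.  111.] [ 542. -165.  120.]
120 352 [ 500. -215.  120.] [ 539. -165.  130.]
130 356 [ 502. -215.  130.] [ 511. -165.  132.]
150 51 [ 528. -214.  150.] [ 533. -165.  160.]
160 19 [ 526. -214.  161.] [ 530. -168.  170.]
170 22 [ 524. -212.  171.] [ 528. -166.  180.]
180 20 [ 521. -214.  182.] [ 526. -165.  190.]
```

>>> play_rows(
  targets=[
    [0,2.5,1.7,0,0],
    [0,4.9,3.4,0,0],
    [0,4.9,3.4,2,0],
    [0,4.9,3.4,5,0],
    [0,4.9,3.4,7.3,0],
    [0,4.9,3.4,7.9,0],
    [0.3,4.9,3.4,7.9,0],
    [0.5,4.9,3.4,7.9,0],
    [0.7,4.9,3.4,7.9,0],
    [0.7,4.9,3.4,7.9,0],
  ],
)

```text
clock: 2.95
eef_pos: [518.2, -191.1, 178.4]
tool_rot: [3.14, 0.001, 1.501]
force: [-2.7, -0.2, 0.2]
width: 28.2
gripper_force: 0.4
```

>>> play_rows(
  targets=[
    [1,0,0,0,0],
    [1,0,0,0,0],
    [1,0,0,0,0],
    [1,0,0,0,0],
    [1,0,0,0,0],
  ],
)

```text
clock: 3.45
eef_pos: [524.9, -191.3, 180.0]
tool_rot: [3.125, 0.001, 1.502]
force: [8.1, -1.3, -1.1]
width: 21.2
gripper_force: 54.4
```

>>> play_rows(
  targets=[
    [1,0,0.5,-0.4,0],
    [1,0,1.0,-1,0],
    [1,0,1.5,-2,0],
    [1,0,2,-4,0],
    [1,0,2.5,-7,0],
    [1,0,3,-10,0],
    [1,0,3,-12,0],
    [1,0,3,-12,0],
  ],
)

```text
clock: 4.25
eef_pos: [549.2, -193.0, 300.4]
tool_rot: [3.136, 0.001, 1.501]
force: [1.1, 0.7, -1.9]
width: 17.0
gripper_force: 58.8
```

```bash
python3 - <<'E'
from h import *
s,im,d=grab('scene'); save('s2',im[60:300,150:450].repeat(2,0).repeat(2,1)); np.savez('s2',im=im,d=d)
print(s['clock'],s['eef_pos'].round(1),s['tool_rot'].round(3),s['force'].round(1),s['width'])
E
```

```text
4.25 [ 549.2 -193.   300.4] [3.136e+00 1.000e-03 1.501e+00] [ 1.1  0.7 -1.9] 17.042134867403956
```

View pics/s2.png

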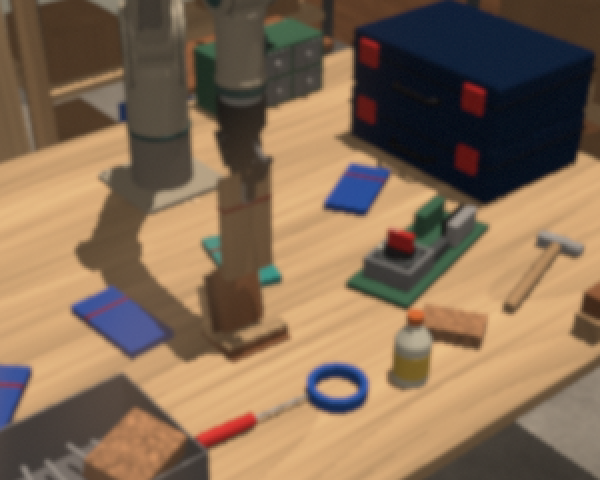

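The board is held in the gripper at about (245,240) in the crop, and the short boards are still in the rack. Next: its pose relative to the TCP.

```bash
cat > m.py <<'E'
from h import *
import sys
def board(n,s,d,x0=None):
    p=s['eef_pos']; P,uv=pts(n,d)
    psi=s['tool_rot'][2]; tx=np.array([np.cos(psi),np.sin(psi),0]); ty=np.array([np.sin(psi),-np.cos(psi),0])
    L=np.c_[(P-p)@tx,(P-p)@ty,P[:,2]-p[2]]
    q=L[(abs(L[:,0])<65)&(abs(L[:,1])<45)&(L[:,2]<-40)&(L[:,2]>-115)]
    for i in range(8):
        c=q.mean(0); nn=np.linalg.svd(q-c)[2][2]; nn*=np.sign(nn[1]); r=(q-c)@nn; q=q[abs(r)<max(2,1.5*r.std())]
    print('face',len(q),'c',c.round(1),'n(tool x,y,up)',nn.round(3),r.std().round(2))
    r=(L-c)@nn; q=L[(abs(r)<4)&(abs(L[:,0])<80)&(L[:,2]>-190)&(L[:,2]<40)]
    print('x range',np.percentile(q[:,0],[0.5,50,99.5]).round(1),'z range',np.percentile(q[:,2],[0,0.5,1,99,100]).round(1))
    for z in range(-180,-20,20):
        k=q[(q[:,2]>z)&(q[:,2]<z+20)]
        if len(k): print(z,len(k),k[:,0].min().round(),k[:,0].max().round(),k[:,1].mean().round(1))
E
python3 - <<'E'
from m import *
s,_,d=grab('scene'); board('scene',s,d)
T=np.load('top.npz')['d']; _,im,t=grab('top')
m=np.zeros((420,560),bool);m[200:250,255:315]=1
P,_=pts('top',t,m);q=P[(P[:,2]>60)&(P[:,2]<140)&(P[:,0]<545)]
for a,b in((60,90),(90,112),(112,122),(122,140)):
    k=q[(q[:,2]>a)&(q[:,2]<b)]
    if len(k):print('rack',a,b,len(k),k.min(0).round(),k.max(0).round(),k.mean(0).round(1))
E
```

```text
face 252 c [  1.9   9.7 -77.6] n(tool x,y,up) [ 0.002  1.    -0.001] 1.08
x range [-46.4  -4.7  47.5] z range [-162.1 -159.4 -158.9   21.1   33.8]
-180 4 -39.0 42.0 8.0
-160 96 -48.0 48.0 10.1
-140 99 -46.0 48.0 10.1
-120 109 -45.0 48.0 9.7
-100 109 -48.0 49.0 9.6
-80 102 -44.0 48.0 9.7
-60 112 -47.0 44.0 10.1
-40 104 -46.0 45.0 9.8
```

>>> play_rows(
  targets=[
    [1,2,-0.2,0,-1],
    [1,6,-0.6,0,-3],
    [1,11,-1.1,0,-6],
    [1,16,-1.6,0,-8],
    [1,21,-2.1,0,-10],
    [1,26,-2.6,0,-12],
    [1,31,-3.1,0,-14],
    [1,36,-3.6,0,-16],
    [1,41,-4.1,0,-18],
    [1,44,-4.4,0,-20.3],
  ],
)

```text
clock: 5.4
eef_pos: [531.6, 254.7, 296.2]
tool_rot: [-3.139, -0.003, 1.863]
force: [0.5, 0.2, -2.3]
width: 17.3
gripper_force: 58.6
```

>>> play_rows(
  targets=[
    [1,2,0.4,0,0],
    [1,3.5,0.9,0,0],
    [1,4.3,1.1,0,0],
    [1,4.3,1.1,0,0],
    [1,4.3,1.1,0,0],
  ],
)

```text
clock: 5.9
eef_pos: [533.1, 292.1, 296.9]
tool_rot: [-3.141, 0.001, 1.854]
force: [-0.0, -0.8, -2.1]
width: 17.1
gripper_force: 58.7
```

```bash
python3 - <<'E'
from m import *
s,_,d=grab('scene'); print(s['clock'],s['eef_pos'].round(1),s['tool_rot'].round(3),s['width'])
board('scene',s,d)
_,im,t=grab('top')
m=np.zeros((420,560),bool);m[200:250,255:315]=1
P,_=pts('top',t,m);q=P[(P[:,2]>60)&(P[:,2]<140)&(P[:,0]<560)]
for a,b in((60,90),(90,112),(112,122),(122,140)):
    k=q[(q[:,2]>a)&(q[:,2]<b)]
    if len(k):print('rack',a,b,len(k),k.min(0).round(),k.max(0).round(),k.mean(0).round(1))
psi=s['tool_rot'][2]; w=np.array([534.7,294.3])-s['eef_pos'][:2]
print('to go tool x,y',w@[np.cos(psi),np.sin(psi)],w@[np.sin(psi),-np.cos(psi)],'yaw to go deg',np.degrees(1.855-psi))
E
```

```text
5.9 [533.1 292.1 296.9] [-3.141e+00  1.000e-03  1.854e+00] 17.09116032090397
face 141 c [ -0.9   9.9 -75.4] n(tool x,y,up) [-0.004  1.     0.011] 1.06
x range [-51.1 -11.9  48.3] z range [-162.5 -160.4 -159.3   22.4   38. ]
-180 4 -41.0 24.0 9.1
-160 45 -54.0 44.0 10.9
-140 48 -51.0 48.0 11.2
-120 55 -51.0 50.0 10.2
-100 49 -45.0 39.0 10.5
-80 55 -51.0 46.0 10.0
-60 62 -49.0 44.0 9.4
-40 41 -51.0 48.0 9.7
rack 60 90 22 [ 488. -247.   64.] [ 535. -131.   90.] [ 514.1 -195.1   79.1]
rack 90 112 121 [ 486. -246.   90.] [ 527. -128.  112.] [ 496.  -186.3   96.4]
rack 112 122 121 [ 493. -238.  112.] [ 523. -141.  122.] [ 500.8 -189.1  116.9]
rack 122 140 143 [ 499. -229.  122.] [ 522. -150.  138.] [ 511.4 -189.3  129.6]
to go tool x,y 1.6421801339995397 2.1487830276624833 yaw to go deg 0.06199989257254564
```

>>> play_rows(
  targets=[
    [1,0.2,0,2,0],
    [1,0.2,0,4.5,0],
    [1,0.2,0,7,0],
    [1,0.2,0,9.5,0],
    [1,0.2,0,11,0],
    [1,0.2,0,11.6,0],
    [1,0.2,0,11.8,0],
    [1,0.2,0,11.8,0],
  ],
)

```text
clock: 6.8
eef_pos: [532.9, 295.4, 179.9]
tool_rot: [3.141, -0.0, 1.855]
force: [0.9, 0.5, -2.3]
width: 17.4
gripper_force: 58.6
```

>>> play_rows(
  targets=[
    [1,0,0,0.1,0],
    [1,0,0,0.2,0],
    [1,0,0,0.3,0],
    [1,0,0,0.3,0],
  ],
)

```text
clock: 7.2
eef_pos: [532.3, 295.5, 176.5]
tool_rot: [3.141, 0.0, 1.855]
force: [0.2, 1.1, -1.6]
width: 17.2
gripper_force: 58.6
```

>>> play_rows(
  targets=[
    [1,0,0,0.1,0],
    [1,0,0,0.2,0],
    [1,0,0,0.2,0],
  ],
)

```text
clock: 7.5
eef_pos: [532.8, 295.6, 175.3]
tool_rot: [3.14, 0.0, 1.855]
force: [-0.3, -0.3, 4.4]
width: 17.2
gripper_force: 59.8
```

>>> play_rows(
  targets=[
    [1,0,0,0.1,0],
    [1,0,0,0.2,0],
    [1,0,0,0.2,0],
  ],
)

```text
clock: 7.8
eef_pos: [533.4, 295.8, 175.1]
tool_rot: [3.138, 0.0, 1.855]
force: [-1.1, -2.4, 15.8]
width: 17.5
gripper_force: 61.8
```

>>> play_rows(
  targets=[
    [1,0,0,-0.2,0],
    [1,0,0,-0.2,0],
    [0.8,0,0,-0.2,0],
    [0.7,0,0,-0.2,0],
    [0.6,0,0,-0.2,0],
    [0.4,0,0,-0.2,0],
    [0.2,0,0,-0.2,0],
    [0,0,0,-0.2,0],
    [0,0,0,-0.2,0],
    [0,0,0,-0.2,0],
  ],
)

```text
clock: 8.8
eef_pos: [532.3, 295.5, 174.3]
tool_rot: [3.142, -0.0, 1.855]
force: [-0.6, 0.4, -0.2]
width: 85.2
gripper_force: 0.0
```

>>> play_rows(
  targets=[
    [0,0,0,-1,0],
    [0,0,0,-3,0],
    [0,0,0,-6,0],
    [0,0,0,-9,0],
    [0,0,0,-12,0],
    [0,0,0,-12,0],
    [0,0,0,-12,0],
  ],
)

```text
clock: 9.5
eef_pos: [532.5, 295.6, 295.5]
tool_rot: [3.14, -0.0, 1.855]
force: [0.4, 0.3, -1.7]
width: 85.6
gripper_force: 0.0
```

```bash
python3 - <<'E'
from m import *
s,im,d=grab('scene'); print(s['clock'],s['eef_pos'].round(1),s['tool_rot'].round(3),s['width'])
_,i2,t=grab('top')
save('s3',np.hstack([cv2.resize(im[110:230,290:410],(400,400)),cv2.resize(i2[150:270,90:240],(400,320))[:400] if 0 else cv2.resize(i2[140:260,90:210],(400,400))]))
P,_=pts('scene',d); a=.284; o=np.array([534.7,294.3])
L=np.c_[(P[:,:2]-o)@[np.cos(a),np.sin(a)],(P[:,:2]-o)@[-np.sin(a),np.cos(a)],P[:,2]-15]
for z in range(60,200,20):
    k=L[(abs(L[:,0])<75)&(abs(L[:,1])<70)&(L[:,2]>z)&(L[:,2]<z+20)]
    if len(k):print(z,len(k),np.percentile(k,[2,50,98],axis=0).round(1).tolist())
E
```

```text
9.5 [532.5 295.6 295.5] [ 3.14  -0.     1.855] 85.61721869485572
60 65 [[-7.9, -49.1, 60.3], [6.9, -15.6, 70.2], [12.2, 47.7, 79.2]]
80 66 [[-8.4, -46.4, 80.3], [7.4, -14.6, 90.4], [11.5, 44.6, 99.3]]
100 69 [[-8.6, -48.0, 100.6], [6.9, -22.1, 110.3], [11.6, 46.0, 119.4]]
120 67 [[-7.1, -46.6, 120.9], [7.5, -20.8, 130.9], [11.4, 41.0, 139.5]]
140 63 [[-7.3, -46.7, 140.4], [7.3, -15.5, 151.1], [11.0, 36.0, 159.6]]
160 94 [[-8.8, -48.0, 160.3], [6.1, -6.4, 172.1], [11.2, 44.9, 179.7]]
180 32 [[-7.6, -46.6, 180.3], [0.9, -0.0, 182.1], [10.6, 40.3, 184.3]]
```

View pics/s3.png

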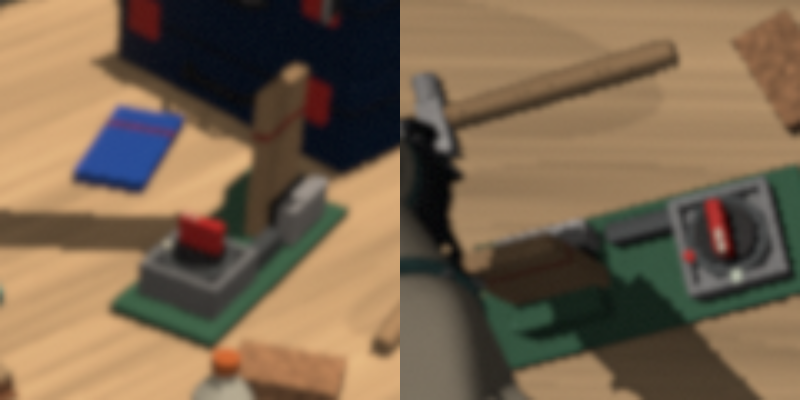

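>>> play_rows(
  targets=[
    [0,-2,0,0,-8],
    [0,-5,0.1,0,-16],
    [0,-8,0.1,0,-24],
    [0,-11,0.1,0,-32],
    [0,-14,0.2,0,-40],
    [0,-16,0.2,0,-48],
    [0,-17.2,0.2,0,-56],
    [0,-17.2,0.2,0,-64],
    [0,-17.2,0.2,0,-72],
    [0,-17.2,0.2,0,-80],
  ],
)

```text
clock: 10.6
eef_pos: [581.9, 130.4, 292.9]
tool_rot: [-3.141, -0.003, -3.026]
force: [-0.4, -0.6, 0.2]
width: 85.4
gripper_force: 0.0
```

>>> play_rows(
  targets=[
    [0,0,0,3,-8],
    [0,0,0,6,-10],
    [0,0,0,9,-10],
    [0,0,0,11,-10],
    [0,0,0,11,-10],
  ],
)

```text
clock: 11.1
eef_pos: [580.0, 129.6, 180.3]
tool_rot: [3.141, -0.008, -2.857]
force: [-0.3, -0.2, -0.2]
width: 85.2
gripper_force: 0.0
```

```bash
python3 - <<'E'
from m import *
s,im,d=grab('wrist'); print(s['clock'],s['eef_pos'].round(1),s['tool_rot'].round(3))
P,uv=pts('wrist',d,None,s); c=im[uv[:,1],uv[:,0]].astype(int)
k=(P[:,2]>90)&(P[:,2]<115)&(c[:,0]>c[:,1]+60)&(abs(P[:,0]-583)<60)&(abs(P[:,1]-131)<60)
q=P[k];print(len(q),q.mean(0).round(1),cv2.minAreaRect(q[:,:2].astype(np.float32)),np.percentile(q[:,2],[5,50,95]))
E
```

```text
11.1 [580.  129.6 180.3] [ 3.141 -0.008 -2.857]
1505 [581.  133.  102.4] ((581.15087890625, 133.27293395996094), (51.665592193603516, 13.814163208007812), 15.798542022705078) [ 99.85274314 102.84920148 104.0479882 ]
```

>>> play_rows(
  targets=[
    [0,-0.2,0.2,2,0],
    [0,-0.2,0.2,5,0],
    [0,-0.2,0.2,7.5,0],
    [0,-0.2,0.2,8.3,0],
    [0.3,-0.2,0.2,8.3,0],
    [0.5,-0.2,0.2,8.3,0],
    [0.7,-0.2,0.2,8.3,0],
    [1,-0.2,0.2,8.3,0],
    [1,-0.2,0.2,8.3,0],
    [1,-0.2,0.2,8.3,0],
  ],
)

```text
clock: 12.15
eef_pos: [584.3, 133.6, 102.1]
tool_rot: [-3.141, 0.001, -2.857]
force: [0.0, -0.7, 4.5]
width: 13.0
gripper_force: 61.3
```

>>> play_rows(
  targets=[
    [1,0,0,0,0],
    [1,0,0,0,0],
  ],
)

```text
clock: 12.35
eef_pos: [584.3, 133.6, 101.8]
tool_rot: [-3.142, 0.001, -2.857]
force: [0.6, 0.1, 3.2]
width: 13.2
gripper_force: 61.3
```

>>> play_rows(
  targets=[
    [1,0,0,0.3,0],
    [1,0,0,0.6,0],
    [1,0,0,0.9,0],
    [1,0,0,1.1,0],
    [1,0,0,1.1,0],
  ],
)

```text
clock: 12.85
eef_pos: [584.3, 133.6, 90.7]
tool_rot: [-3.141, 0.001, -2.857]
force: [-0.8, -1.5, 9.8]
width: 12.8
gripper_force: 62.0
```

>>> play_rows(
  targets=[
    [1,0,0,0,4],
    [1,0,0,0,12],
    [1,0,0,0,20],
    [1,0,0,0,28],
    [1,0,0,0,36],
    [1,0,0,0,44],
    [1,0,0,0,52],
    [1,0,0,0,60],
    [1,0,0,0,68],
    [1,0,0,0,75],
  ],
)

```text
clock: 13.85
eef_pos: [583.2, 130.7, 90.5]
tool_rot: [-3.138, 0.003, 2.111]
force: [-2.3, -4.6, 10.1]
width: 12.8
gripper_force: 62.1
```

>>> play_rows(
  targets=[
    [1,0,0,0,0],
    [1,0,0,0,1],
    [1,0,0,0,1],
  ],
)

```text
clock: 14.15
eef_pos: [583.2, 130.7, 90.5]
tool_rot: [-3.138, 0.003, 2.098]
force: [-2.6, -5.6, 8.9]
width: 13.2
gripper_force: 62.1
```

```bash
python3 - <<'E'
from m import *
s=ctrl.read_state(); print(s['eef_pos'],s['tool_rot'],s['force'],s['torque'],np.degrees(s['tool_rot'][2]+2.857))
E
```

```text
[583.15965435 130.66703909  90.45247767] [-3.13763149e+00  3.11334256e-03  2.09838222e+00] [-2.57324584 -5.58268442  8.93532045] [-1.10458262  0.47456241  0.08257837] 283.92248727832276
```

>>> play_rows(
  targets=[
    [1,0,0,-0.4,0],
    [1,0,0,-0.8,0],
    [1,0,0,-1.1,0],
    [0.8,0,0,-1.1,0],
    [0.5,0,0,-1.1,0],
    [0.2,0,0,-1.1,0],
    [0,0,0,-1.1,0],
    [0,0,0,-1.1,0],
    [0,0,0,-1.1,0],
  ],
)

```text
clock: 15.05
eef_pos: [583.8, 133.8, 101.2]
tool_rot: [3.141, -0.0, 2.1]
force: [-0.2, -1.2, -0.5]
width: 84.8
gripper_force: 0.0
```

>>> play_rows(
  targets=[
    [0,0,0,-2,0],
    [0,0,0,-5,0],
    [0,0,0,-9,0],
    [0,0,0,-13,0],
    [0,0,0,-16,0],
    [0,0,0,-20,0],
    [0,0,0,-20,0],
  ],
)

```text
clock: 15.75
eef_pos: [586.6, 135.0, 307.1]
tool_rot: [3.131, 0.003, 2.1]
force: [0.4, 0.6, 0.2]
width: 85.2
gripper_force: 0.0
```

```bash
python3 - <<'E'
from m import *
s,im,d=grab('scene'); print(s['clock'],s['eef_pos'].round(1),s['width'])
w,wi,wd=grab('wrist')
_,i2,t=grab('top')
save('s4',np.hstack([cv2.resize(im[110:230,290:410],(400,400)),cv2.resize(wi,(400,300),interpolation=cv2.INTER_AREA)[[*range(300)]+[0]*100]]))
P,_=pts('scene',d); a=.284; o=np.array([534.7,294.3])
L=np.c_[(P[:,:2]-o)@[np.cos(a),np.sin(a)],(P[:,:2]-o)@[-np.sin(a),np.cos(a)],P[:,2]-15]
for z in range(60,180,20):
    k=L[(abs(L[:,0])<75)&(abs(L[:,1])<70)&(L[:,2]>z)&(L[:,2]<z+20)]
    if len(k):print(z,len(k),np.percentile(k,[2,50,98],axis=0).round(1).tolist())
P,uv=pts('wrist',wd,None,w); c=wi[uv[:,1],uv[:,0]].astype(int)
k=(P[:,2]>80)&(P[:,2]<115)&(c[:,0]>c[:,1]+60)&(np.hypot(P[:,0]-583,P[:,1]-131)<40)
q=P[k];print(len(q),np.percentile(q[:,2],[50,90]));q=q[q[:,2]>np.median(q[:,2])-6];print(cv2.minAreaRect(q[:,:2].astype(np.float32)))
m=np.zeros((420,560),bool);m[200:250,255:315]=1
P,_=pts('top',t,m);q=P[(P[:,2]>60)&(P[:,2]<140)&(P[:,0]<560)]
for e,b in((90,112),(112,122),(122,140)):
    k=q[(q[:,2]>e)&(q[:,2]<b)]
    if len(k):print('rack',e,b,len(k),k.mean(0).round(1))
E
```

```text
15.75 [586.6 135.  307.1] 85.21370883771333
60 66 [[-13.6, -47.2, 60.2], [0.9, -22.9, 69.9], [6.1, 45.7, 79.0]]
80 64 [[-14.4, -50.2, 80.9], [1.0, -16.8, 90.3], [5.0, 45.2, 99.0]]
100 70 [[-14.9, -47.2, 100.8], [0.4, -17.7, 109.8], [4.4, 46.9, 119.2]]
120 64 [[-15.0, -49.2, 120.7], [1.4, -12.0, 130.8], [4.9, 47.6, 139.6]]
140 68 [[-13.9, -49.0, 140.6], [1.0, -14.4, 148.0], [5.9, 42.8, 158.8]]
160 93 [[-16.5, -47.6, 160.9], [0.2, -10.5, 171.3], [5.3, 53.1, 179.9]]
641 [102.79724954 103.90082919]
((580.8814697265625, 134.16055297851562), (14.0131196975708, 50.725318908691406), 38.71703338623047)
rack 90 112 122 [ 496.5 -188.5   96.7]
rack 112 122 118 [ 500.9 -190.2  116.9]
rack 122 140 143 [ 511.5 -188.3  129.4]
```

View pics/s4.png

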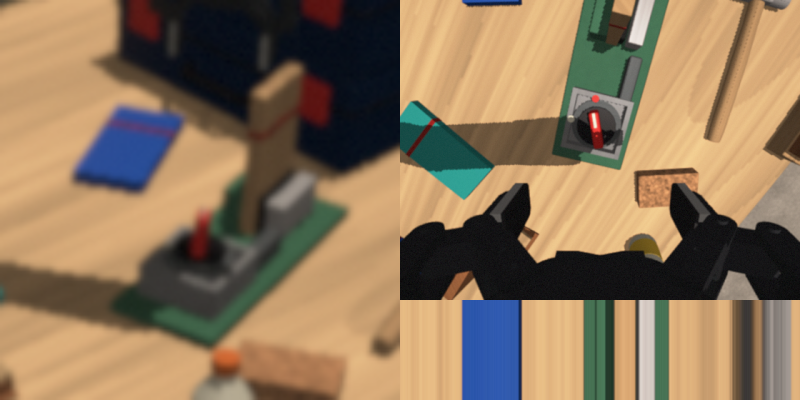

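Board clamped upright at about slot x = -7 mm (left picture, 275,150). The knob is up with its pointer at the red dot (right picture, 595,105), and the short boards haven't moved. Handing in.

```bash
python3 -c "
from h import *
print(ctrl.finish_job())"
```

```text
the job is handed in; nothing more can be done
None
```

The job is handed in, with no verdict returned: the tall board stands upright in the clamp at about slot x = -7 mm, the knob is up at the red dot, the short boards are where they were, and nothing else on the bench was touched.

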